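# Take the bayonet lens off the up-looking inspection camera and dock it

## Robot

A 6-joint arm with a two-finger parallel gripper is mounted at the origin on the work surface; the furniture and walls round the work are solid. World frame = base frame: x ahead of the robot, y to its left, z up, the work surface at z = 0. Lengths are in m, angles in rad, forces in N, time in s.
With the tool pointing down it reaches from about 0.35 to 1 m from the base axis. Payload 7.1 kg.
Tool frame: the origin (TCP) lies between the finger pads; the fingertips stand 22 mm ahead of it and the grasp point (between the pads) lies 3 mm ahead of it; z points along the fingers, y is the line along which they close (so a half turn about z gives the same grasp; the last joint's range is limited). The gripper opens to 85 mm and grips with 20 to 120 N. Pads are 22 mm wide; open, the fingers measure 114 mm over their backs; the gripper's body (76 mm by 85 mm) begins 54 mm behind the grasp point. The pads swing forward as they close: fully open they stand 13 mm farther back than shut.
Start: joints at [-1.298, 0.423, 1.63, -0, 1.089, -0.019], TCP at [0.18, -0.599, 0.253] pointing down, gripper open.
Joint ranges: [-3, 3], [-0.9, 2.11], [0.09, 2.58], [-1.31, 4.45], [0.11, 2.69], [-2.54, 2.54]. Speed limits (rad/s): [2.39, 2.39, 3.01, 3.14, 3.14, 3.14].

## Interface

Orientations are given as a rotation vector (axis times angle).
In Python, from rig import manip gives the robot as it stands. The module is installed in compiled form; this text tells all that it offers. Calls block until the motion is done:
- manip.move_to(position, orientation): joint-space move of the TCP to a pose.
- manip.servo_line(position, orientation=None, rate=0.15): straight line of the TCP; orientation=None keeps the orientation; rate is the mean speed in m/s.
- manip.set_joints(angles): joint-space move.
- manip.command_gripper(opening, f_grip=None): finger opening in m; f_grip is the grip in N (None keeps the last); returns when the fingers have stopped.
- manip.hold(seconds).
- manip.solve_ik(position, orientation): joint angles nearest the present ones, or None.
- manip.camera(name): name is "scene" or "top" or "wrist"; returns a dict with "image" (400x640x3 uint8, red, green, blue), "fx", "fy", "cx", "cy" (pixels), "cam_to_world" (4x4, takes a point from camera to world coordinates); the wrist camera has in their place "mount" (4x4, takes a point from camera to tool coordinates, whose origin is the TCP and whose axes are the flange's). Camera axes: x right, y down, z forward; pixel columns grow to the right and rows downward; lengths in m; the calibration is good to about 2 mm. A picture is of the moment at which its call begins: read the wrist's pose just before it. There is no depth.
A pose or a line that the arm cannot do raises manip.IKError and nothing moves.
- manip.sign_off(): hands the job in; it is judged then, once.
Readings, each from a call of its own:
- manip.get_time(): time.
- manip.get_joint_positions(): joint angles.
- manip.get_joint_vel(): joint speeds.
- manip.get_tau(): joint torques, N m.
- manip.get_position(): TCP position.
- manip.get_ee_rot(): TCP orientation.
- manip.get_contact_force(): force on the tool from outside, world axes, zero at the start.
- manip.get_torque(): the same for the moment, N m.
- manip.get_width(): finger opening in m.
- manip.get_grip_force(): force on a finger pad.
Only numpy, scipy, OpenCV 4.12 (cv2) and the standard library are available. Lean on these libraries where they do the work, as an engineer would, in place of code of your own. Each camera call takes 0.05 s, during which the arm holds its last target. There are 200 camera calls.

## Task

The lens of the up-looking inspection camera has to come off for cleaning. Push the camera's release button fully in (it stays in), turn the lens anticlockwise, at most a quarter turn, feeling with a light upward pull for the angle where its lugs come free (never wrench it, force it, or lean on the camera), and lift it straight off. Stand it gently in the lens dock, rear end down and flange flat on the rim, and leave the other things on the bench where they are.

Things in the scene. Friction and masses are not known exactly. Their poses are not given: they have to be found in the camera images.
- camera: up-looking inspection camera, grey finned housing on an aluminium plate 128 x 150 x 8 mm, fixed to the table, lens pointing up. Origin on the table under the mount axis, z up. Housing x -52..52, y -76..54 mm; its top (mount face) is 74 mm above the table. The release button stands on the top on the -y side. A fixed steel stop 5.5 mm high stands on the face at x -8, y -35 mm
- mount (a point): centre of the mount face, on the lens's axis, 74 mm above the table; axes as the camera's. The three slots that let the lugs pass are hidden under the lens's flange; their clocking differs from mount to mount, so the lens comes free at some angle between 40 and 87 degrees of anticlockwise turn, within about 3 degrees either way of it, and is caught again beyond. No end stop
- button_top (a point): centre of the top face of the round black release button (18 mm across), 58 mm from the mount axis towards the camera's -y; 12 mm above the mount face when out, 5 mm when fully in. It sinks straight down
- release (a joint): travel of the release button, m: 0 to 0.001 at the start, 0.007 fully in. Takes about 3 N to move, then meets a hard end. Self-holding: stays in where it was pushed. The lock pin moves with it (6 mm thick, at camera x +8, y -36 mm, 5 mm above the mount face when out, below it from 0.0055 on) and blocks the lens's ear from turning anticlockwise
- lens: the lens: round black barrel 56 mm in diameter, 64 mm tall, glass on top, 0.22 to 0.39 kg. Origin at the centre of its rear end, z up the axis. Plain round grip from 17 to 64 mm above the origin. Steel flange 62 mm in diameter, underside 12.5 mm above the origin, rests on the mount face; an ear 6 mm wide sticks out of its rim along the lens's -y to 39 mm from the axis, between stop and lock pin
- lens_grip (a point): point on the lens's axis 45 mm above its origin, a good height for the middle of the finger pads; axes as the lens's
- lens_lugs (a point): point on the lens's axis 3 mm above its origin, level with the three bayonet lugs (120 degrees apart, 4 mm thick, 54 mm over their tips) on the rear barrel (42 mm in diameter). In the mount the lens has about 2 mm of play sideways and up. While the lugs are caught a pull meets the ledges after that play; once free only its weight is felt, and it is clear 13 mm up
- dock: lens dock, a black turned cup 86 mm in diameter on a square foot 94 x 94 x 10 mm, fixed to the table. Origin on the table on the cup's axis, z up. Round pocket 60 mm in diameter, 18 mm deep, open at the top; rim 30 mm above the table. A docked lens has its rear barrel in the pocket and its flange flat on the rim (lens origin 17.5 mm above the table); any turn about the axis will do
- dock_rim (a point): centre of the dock's mouth, level with the rim, 30 mm above the table
- solder: bystander, loose: a solder reel standing on its flange, 54 mm across, 42 mm high; origin at the centre of its underside
- jack: bystander, loose: a spare jack plug lying on the table, 69 x 16 x 16 mm; origin at the centre of its underside
- driver: bystander, loose: a screwdriver with orange handle lying at the back, 171 mm long, 26 mm high; origin at the centre of its underside
- cable_plug: bystander, loose: a black three-pole plug lying at the back right, 68 x 19 x 21 mm; origin at the centre of its underside
- tape: bystander, loose: a black roll of tape lying flat, 68 mm across, 19 mm high; origin at the centre of its underside
Things that resemble listed ones, but are neither listed nor needed, are in the scene too. What is shaped like the dock but purple is not meant.

How it is judged:
On the way, in this order (a step that is already met when the one before it is completed fails the run):
1. the release button is pushed fully in, the lens still in its mount (value of joint release above 0.006 m and z of lens in the frame of camera below 0.066 m), for 0.2 s.
2. the lens is turned free and lifted straight off the mount (z of lens in the frame of camera above 0.078 m and angle between lens's own z axis and vertical below 0.2 rad and horizontal distance between lens and mount below 0.03 m), for 0.05 s.
At the end, for the whole second after the job is handed in: The lens stands in the dock at rest: its axis within 4.5 mm of the dock's, its origin 15 to 19.5 mm above the table (flange on the rim), upright within 0.06 rad (horizontal distance between lens and dock below 0.0045 m and z of lens in the frame of dock between 0.015 and 0.0195 m and angle between lens's own z axis and vertical below 0.06 rad and linear speed of lens below 0.02 m/s); the robot touches nothing.
It fails at once if the lens is wrenched: more than 35 N between lens and camera (against lock pin, stop, ledges or face) (contact force between lens and camera above 35 N).
It fails at once if the camera or its button is pushed with more than 50 N (contact force between any of the fingers, the arm and camera above 50 N).
It fails at once if the lens is banged or pressed into the dock with more than 50 N (contact force between lens and dock above 50 N).
It fails at once if a loose thing beside the work is moved by more than 30 mm (distance of any of solder, jack, driver, cable_plug, tape from where it was at the start of the episode above 0.03 m).
It also fails if it takes over 72 s, if anything falls off the work surface, if the arm or the gripper's body presses on something with over 40 N, if the wrist force passes 120 N, or if a joint passes its speed limit or range.

## Working session

There is one attempt and no reset: what is moved stays moved. The work goes in short steps, each a Python script; the robot and the scene stay as the last script left them, time stands still between calls to the robot, and variables do not carry over. Pictures are saved under pics/ and viewed, at most 10 in all, crops included, and the job is handed in when it is done.

```bash
mkdir -p pics
python3 - <<'E'
from rig import manip
import cv2,numpy as np,pickle
for n in ("scene","top"):
    c=manip.camera(n); pickle.dump(c,open(n+".pkl","wb"))
    cv2.imwrite(f"pics/{n}0.png",c["image"][:,:,::-1])
    print(n,c["fx"],c["fy"],c["cx"],c["cy"]); print(np.round(c["cam_to_world"],4))
print(manip.get_time(),manip.get_ee_rot())
E
```

```text
scene 414.19519831894 414.19519831894 311.4840433196804 200.86972527910237
[[-0.5732 -0.5185  0.6344 -0.2622]
 [-0.8193  0.3746 -0.4341  0.5045]
 [-0.0125 -0.7686 -0.6396  0.8049]
 [ 0.      0.      0.      1.    ]]
top 368.1700151286607 368.1700151286607 315.46475867967547 202.39546217505662
[[-0.0121 -0.9959  0.0895  0.3693]
 [-0.9995  0.0093 -0.031   0.0532]
 [ 0.03   -0.0898 -0.9955  1.0269]
 [ 0.      0.      0.      1.    ]]
0.1 [-3.10680128e+00 -4.56565035e-01  3.19039288e-04]
```

View pics/scene0.png

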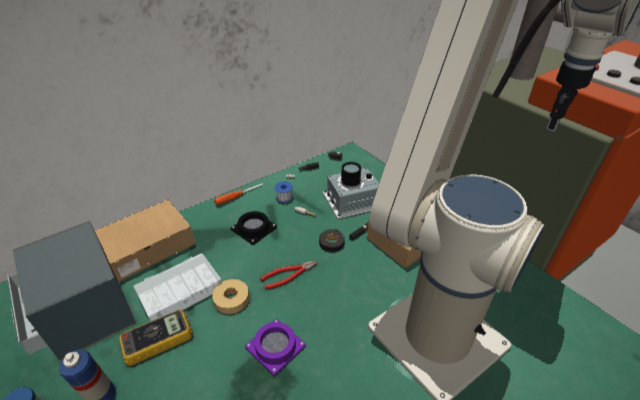

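View pics/top0.png

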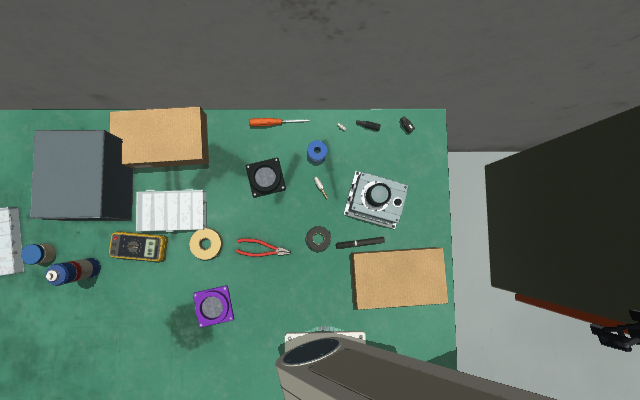

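The scene view has the camera at (350,185), black dock at (253,226) and purple decoy at (275,343). In the top view:
- **Camera:** lens at (378,195), button at (398,202).
- **Dock candidates:** black cup on a square foot at (265,178), and the purple one at (213,307), which is excluded. The black tape at (318,238) is only a ring.
- **Choice:** the black cup at (265,178).

One close crop will check this.

```bash
cat > h.py <<'E'
import numpy as np,cv2,pickle
from scipy.spatial.transform import Rotation as R
def ray(c,u,v,z,T=None):
    T=c["cam_to_world"] if T is None else T
    d=T[:3,:3]@np.array([(u-c["cx"])/c["fx"],(v-c["cy"])/c["fy"],1.])
    return T[:3,3]+d*(z-T[2,3])/d[2]
def proj(c,p,T=None):
    T=c["cam_to_world"] if T is None else T
    q=T[:3,:3].T@(np.asarray(p)-T[:3,3]); return np.array([c["fx"]*q[0]/q[2]+c["cx"],c["fy"]*q[1]/q[2]+c["cy"]])
E
python3 - <<'E'
from h import *
c=pickle.load(open("top.pkl","rb"));im=c["image"][:,:,::-1]
a=cv2.resize(im[160:240,335:420],None,fx=4.6,fy=4.6,interpolation=cv2.INTER_CUBIC)
b=cv2.resize(im[140:220,225:310],None,fx=4.6,fy=4.6,interpolation=cv2.INTER_CUBIC)
cv2.imwrite("pics/crop.png",np.hstack([a,b]))
for n,u,v,z in(("lens",378,195,.1255),("button",398,202,.086),("dock",265,178,.03)):print(n,ray(c,u,v,z))
s=pickle.load(open("scene.pkl","rb"))
for n,u,v,z in(("lens",350,168,.1255),("button",369,176,.086),("dock",253,222,.03)):print(n,ray(s,u,v,z))
E
```

```text
lens [ 0.46727466 -0.12997958  0.1255    ]
button [ 0.45291397 -0.18949644  0.086     ]
dock [0.52695339 0.15898416 0.03      ]
lens [ 0.46708276 -0.128354    0.1255    ]
button [ 0.44562683 -0.18445327  0.086     ]
dock [0.52636663 0.16189978 0.03      ]
```

View pics/crop.png

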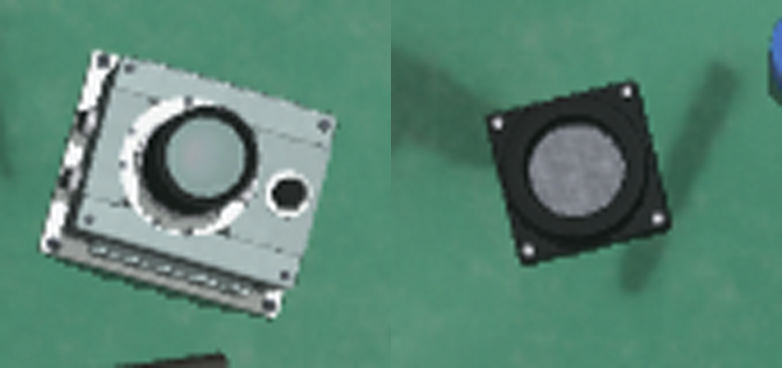

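The crop shows the lens top centred near top-view px (379.6,193), the button at (398,202), and the black square-footed cup with its pocket at (265.4,176.5). So the choice of dock is right. Next is a closer look with the wrist camera.

```bash
cat >> h.py <<'E'
def down(phi):  # tool z down, tool y at world angle phi
    y=np.array([np.cos(phi),np.sin(phi),0]);z=np.array([0,0,-1.]);return R.from_matrix(np.c_[np.cross(y,z),y,z]).as_rotvec()
def wpose(m):
    T=np.eye(4);T[:3,:3]=R.from_rotvec(m.get_ee_rot()).as_matrix();T[:3,3]=m.get_position();return T
E
python3 - <<'E'
from h import *
from rig import manip as m
L=np.array([.467,-.13])
for ph in range(-180,181,30):
    q=m.solve_ik([*L,.11],down(np.radians(ph)))
    print(ph,None if q is None else np.round(q,2))
T0=wpose(m);c=m.camera("wrist");print(np.round(c["mount"],3),c["fx"]);print(np.round(T0,2))
s=pickle.load(open("scene.pkl","rb"));T=s["cam_to_world"]
d=T[:3,:3]@np.array([(612-s["cx"])/s["fx"],(138-s["cy"])/s["fy"],1]);print("cab@y-.78",T[:3,3]+d*(-.78-T[1,3])/d[1])
E
```

```text
-180 None
-150 [-0.3   0.45  2.02  0.    0.66  2.32]
-120 [-0.3   0.45  2.02 -0.    0.66  1.8 ]
-90 [-0.3   0.45  2.02 -0.    0.66  1.27]
-60 [-0.3   0.45  2.02 -0.    0.66  0.75]
-30 [-0.3   0.45  2.02  0.    0.66  0.23]
0 [-0.3   0.45  2.02 -0.    0.66 -0.3 ]
30 [-0.3   0.45  2.02 -0.    0.66 -0.82]
60 [-0.3   0.45  2.02 -0.    0.66 -1.34]
90 [-0.3   0.45  2.02 -0.    0.66 -1.87]
120 [-0.3   0.45  2.02 -0.    0.66 -2.39]
150 None
180 None
[[ 0.001 -0.962 -0.271  0.069]
 [ 1.     0.001 -0.     0.001]
 [ 0.001 -0.271  0.962 -0.12 ]
 [ 0.     0.     0.     1.   ]] 360.6743212022913
[[ 0.96  0.29 -0.    0.18]
 [ 0.29 -0.96  0.   -0.6 ]
 [ 0.   -0.   -1.    0.25]
 [ 0.    0.    0.    1.  ]]
cab@y-.78 [ 0.08958987 -0.78        0.17529852]
```

Run:
```python
from h import *
from rig import manip as m
def shot(n,p,ph):
    m.move_to(p,down(np.radians(ph)));m.hold(.2)
    T=wpose(m);c=m.camera("wrist");c["cam_to_world"]=T@c["mount"];pickle.dump(c,open(n+".pkl","wb"));return c
a=shot("wl",[.455,-.15,.27],-90)
b=shot("wd",[.526,.16,.2],-90)
for c,p in((a,(.467,-.13,.1255)),(a,(.45,-.187,.086)),(b,(.5265,.16,.03))):print(proj(c,p))
cv2.imwrite("pics/w.png",cv2.resize(np.vstack([a["image"],b["image"]])[:,:,::-1],None,fx=.75,fy=.75,interpolation=cv2.INTER_AREA)) 
print(m.get_time())
```

```text
[290.76271713 181.11330847]
[360.3557047  190.62714083]
[317.01497395 188.68042013]
3.7917
```

View pics/w.png

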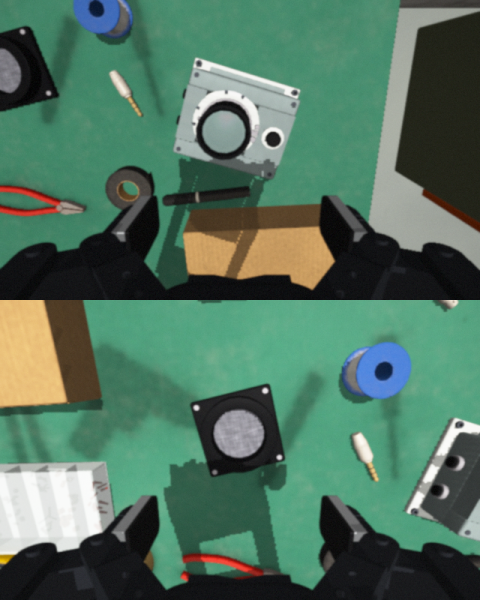

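Upper image: lens top at about (297,174) full-size px, button at (362,185), both on the grey housing. Lower image: the black dock, pocket centre at about (318,177), with four white screws on its foot. Now I'll fit these precisely.

```bash
cat > meas.py <<'E'
from h import *
def blobs(mask,off,amin,amax):
    n,l,s,ce=cv2.connectedComponentsWithStats(mask.astype(np.uint8));return [(s[i,4],ce[i]+off,s[i,2:4]) for i in range(1,n) if amin<s[i,4]<amax]
a=pickle.load(open("wl.pkl","rb"));g=cv2.cvtColor(a["image"],cv2.COLOR_RGB2GRAY)
# lens: glass disc (inner contour of the dark ring) and ring outer
x0,y0=235,100;dk=(g[y0:250,x0:400]<60).astype(np.uint8)
cs,h=cv2.findContours(dk,cv2.RETR_CCOMP,cv2.CHAIN_APPROX_NONE)
for i,k in enumerate(cs):
    if cv2.contourArea(k)>150:
        e=cv2.fitEllipse(k);u,v=e[0][0]+x0,e[0][1]+y0
        print("hole" if h[0][i][3]>=0 else "outer",np.round((u,v),1),np.round(e[1],1),"z.1255",ray(a,u,v,.1255)[:2].round(4),"z.086",ray(a,u,v,.086)[:2].round(4))
b=pickle.load(open("wd.pkl","rb"));g=cv2.cvtColor(b["image"],cv2.COLOR_RGB2GRAY);x0,y0=245,100
P=[ray(b,*ce,.0105)[:2] for A,ce,wh in blobs(g[y0:245,x0:390]>150,(x0,y0),8,200)]
print("screws",np.round(P,4),np.mean(P,0))
cs,h=cv2.findContours((g[y0:245,x0:390]<45).astype(np.uint8),cv2.RETR_CCOMP,cv2.CHAIN_APPROX_NONE)
for i,k in enumerate(cs):
    if cv2.contourArea(k)>1000:
        e=cv2.fitEllipse(k);u,v=e[0][0]+x0,e[0][1]+y0;print("hole" if h[0][i][3]>=0 else "outer",np.round((u,v),1),np.round(e[1],1),"z.012",ray(b,u,v,.012)[:2].round(4),"z.03",ray(b,u,v,.03)[:2].round(4))
E
python3 meas.py
```

```text
outer [363.7 185.3] [16.9 17.8] z.1255 [ 0.4638 -0.1847] z.086 [ 0.4548 -0.1897]
outer [298.3 174. ] [69.9 77.2] z.1255 [ 0.4724 -0.1357] z.086 [ 0.4646 -0.1334]
hole [298.  175.2] [58.4 59.7] z.1255 [ 0.4715 -0.1355] z.086 [ 0.4636 -0.1331]
screws [[0.5805 0.1296]
 [0.5617 0.2075]
 [0.5027 0.1107]] [0.54830356 0.1492721 ]
outer [317.8 173.9] [120.8 123.4] z.012 [0.5354 0.1594] z.03 [0.5389 0.1593]
hole [318.  177.4] [67.3 69.9] z.012 [0.5323 0.1592] z.03 [0.536  0.1591]
```

Run:
```python
from h import *
from rig import manip as m
def shot(n,p,ph):
    m.move_to(p,down(np.radians(ph)));m.hold(.2)
    T=wpose(m);c=m.camera("wrist");c["cam_to_world"]=T@c["mount"];pickle.dump(c,open(n+".pkl","wb"));return c
b=shot("wd2",[.532,.159,.2],0)
a=shot("wl2",[.463,-.15,.25],0)
L=proj(a,(.4715,-.1355,.1255));B=proj(a,(.4548,-.1897,.086));D=proj(b,(.5323,.1592,.012))
print(L,B,D,m.get_time())
def ell(c,ctr,r,th,amin):
    g=cv2.cvtColor(c["image"],cv2.COLOR_RGB2GRAY);x0,y0=max(int(ctr[0]-r),0),max(int(ctr[1]-r),0)
    cs,h=cv2.findContours((g[y0:y0+2*r,x0:x0+2*r]<th).astype(np.uint8),cv2.RETR_CCOMP,cv2.CHAIN_APPROX_NONE)
    for i,k in enumerate(cs):
        if cv2.contourArea(k)>amin:
            e=cv2.fitEllipse(k);yield h[0][i][3]>=0,(e[0][0]+x0,e[0][1]+y0),e[1]
for n,c,ctr,r,th,z in(("L",a,L,60,60,.1255),("B",a,B,18,60,.086),("D",b,D,70,45,.012)):
    for ho,p,s in ell(c,ctr,r,th,150): print(n,ho,np.round(p,1),np.round(s,1),ray(c,*p,z)[:2].round(4))
t=pickle.load(open("top.pkl","rb"))
for u,v,z in((379.6,193,.1255),(398,202,.086),(265.4,176.5,.012)):print("top",ray(t,u,v,z).round(4))
```

```text
[329.82750668 183.88726732] [307.93003291 236.72232209] [318.57590855 182.88104965] 6.9083
L False [306.3 234.2] [17.6 17.9] [ 0.455  -0.1726]
L False [326.8 178.9] [75.8 82.8] [ 0.4694 -0.132 ]
L True [327.3 180.8] [62.7 63.6] [ 0.4698 -0.1333]
B False [306.3 234.8] [17.4 19.3] [ 0.4535 -0.188 ]
D False [317.7 178. ] [119.  120.5] [0.5315 0.1635]
D True [318.2 182.8] [66.5 68.6] [0.532  0.1593]
D True [339.3 146.5] [ 9.2 35.1] [0.5499 0.1908]
D True [350.2 134.7] [25.7 38.7] [0.5589 0.2007]
top [ 0.4722 -0.1341  0.1255]
top [ 0.4529 -0.1895  0.086 ]
top [0.534  0.1598 0.012 ]
```

Both views agree: lens (.4706,-.1342), button (.4542,-.1888) 57 mm away against 58 expected, dock (.5322,.1592), camera yaw about -17°. Now pressing the button.

Run:
```python
from h import *
from rig import manip as m
p=np.array([.4542,-.1888]);o=down(np.radians(-17))
m.move_to([*p,.16],o);m.command_gripper(0.0,20)
m.servo_line([*p,.112],o,rate=.08);f0=m.get_contact_force();print(f0,m.get_time(),m.get_width())
z=.112
for i in range(30):
    z-=.001 if z>.102 else .0005
    m.servo_line([*p,z],o,rate=.03);f=m.get_contact_force()-f0;P=m.get_position()
    print(round(z,4),P[2].round(4),f.round(1),round(m.get_time(),2))
    if f[2]>14 or z<.0965:break
m.hold(.3);print(m.get_position(),m.get_contact_force()-f0)
m.servo_line([*p,.16],o,rate=.12);m.command_gripper(.085);print(m.get_time())
```

```text
[-1.05079807  0.09162328  0.11493983] 8.9 -0.0001426225950189511
0.111 0.1114 [ 1.4  0.5 -0. ] 9.15
0.11 0.1101 [ 1.7 -0.4  0.1] 9.4
0.109 0.1089 [ 1.4 -0.2 -1.2] 9.65
0.108 0.1079 [ 1.1 -0.1 -0.3] 9.9
0.107 0.107 [ 0.1 -0.7  0.1] 10.15
0.106 0.106 [1.6 0.1 0.7] 10.4
0.105 0.1049 [1.8 1.1 0.4] 10.65
0.104 0.1039 [0.7 0.2 0.4] 10.9
0.103 0.1029 [ 0.9 -0.2 -0.4] 11.15
0.102 0.1019 [ 1.6  0.7 -0.5] 11.4
0.1015 0.1015 [ 1.4 -0.1  0.5] 11.65
0.101 0.101 [0.5 0.2 1.8] 11.9
0.1005 0.1006 [-0.2 -0.2  3.3] 12.15
0.1 0.1005 [-0.7  1.4  9. ] 12.4
0.0995 0.1005 [-3.1  2.3 16.3] 12.65
[ 0.454269   -0.18883353  0.1004602 ] [-3.4316129   1.68845522 15.82015856]
14.3833
```

The button hit its hard end with the tip at z 0.0785, against 0.079 expected, so it is fully in. Next I'll grip the lens gently and check the forces.

Run:
```python
from h import *
from rig import manip as m
L=np.array([.4706,-.1342]);o=down(np.radians(-17))
m.move_to([*L,.19],o);m.servo_line([*L,.105],o,rate=.08)
f0=m.get_contact_force();t0=m.get_torque()
m.command_gripper(.05,20);m.hold(.2)
print(m.get_time(),m.get_width(),m.get_grip_force(),m.get_position(),f0,(m.get_contact_force()-f0).round(1),(m.get_torque()-t0).round(2))
T=wpose(m);c=m.camera("wrist");cv2.imwrite("pics/grip.png",c["image"][:,:,::-1])
```

```text
16.5417 0.055529050375959316 22.43694841861725 [ 0.47073511 -0.13421024  0.10547188] [ 0.09639956  0.11028784 -0.30869742] [-2.6  0.7  6.5] [0.14 0.23 0.05]
```

View pics/grip.png

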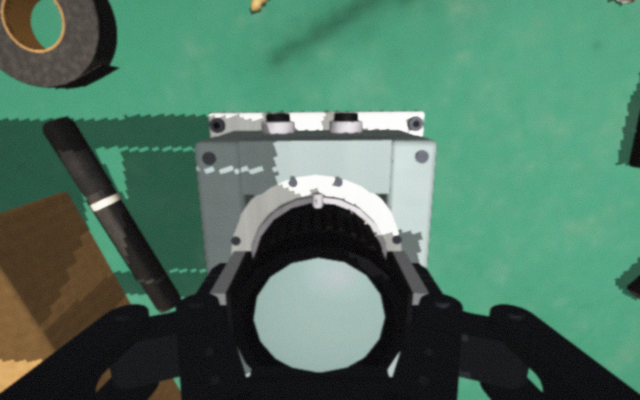

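The image shows the lens between both pads, with its glass centred at (320,315), and the camera square to the gripper, so the -17° yaw is right. Now I'll turn it with a light upward pull.

```bash
cat > turn.py <<'E'
from h import *
from rig import manip as m
f0=np.array([.1,.1,-.3]);ph0=-17.
m.command_gripper(.05,35)
p=np.array([.4706,-.1342,.105]);a=0.
def go(rate=.02):
    m.servo_line(p,down(np.radians(ph0+a)),rate=rate);return m.get_contact_force()-f0
f=go()
for i in range(12):          # unload, then light pull
    if f[2]<-7:break
    p[2]+=.0005;f=go();print("pull",p[2].round(4),m.get_position()[2].round(4),f.round(1))
zc=m.get_position()[2];print("caught z",zc,m.get_time())
while a<89:
    a+=4 if a<35 else 2
    f=go();P=m.get_position()
    p[:2]+=np.clip(3e-5*f[:2],-2e-4,2e-4)*(np.hypot(*f[:2])>3)
    print(a,P.round(4),f.round(1),m.get_torque().round(2)[2],round(m.get_time(),2))
    if np.linalg.norm(f)>22:print("STOP high");break
    if f[2]>-5 and a>=36:
        p[2]+=.0015;f=go();print("test",m.get_position()[2].round(4),f.round(1))
        if f[2]>-6:print("FREE");break
        p[2]-=.0015
    if f[2]<-11:p[2]-=.0003
    elif f[2]>-6:p[2]+=.0002
np.save("st.npy",[*p,a])
E
python3 turn.py
```

```text
pull 0.1055 0.1056 [-1.7  0.1  3.5]
pull 0.106 0.1057 [-0.4 -0.6 -1.8]
pull 0.1065 0.1064 [-0.7 -0.2 -3.1]
pull 0.107 0.107 [-0.   0.1 -3.3]
pull 0.1075 0.1075 [ 0.9 -0.7 -3. ]
pull 0.108 0.1077 [ 1.3 -0.3 -9.3]
caught z 0.10773803840429912 18.5583
4.0 [ 0.4702 -0.1341  0.1077] [-0.4 -0.4 -9.1] 0.09 18.81
8.0 [ 0.4702 -0.1341  0.1078] [-0.2  0.7 -9.9] 0.08 19.06
12.0 [ 0.4702 -0.1341  0.1078] [ -0.9   0.  -10.8] 0.12 19.31
16.0 [ 0.4703 -0.1341  0.1078] [ -0.2  -0.3 -12.4] 0.12 19.56
20.0 [ 0.4706 -0.1342  0.1077] [ -1.4   0.3 -10.2] 0.13 19.81
24.0 [ 0.4707 -0.1342  0.1077] [ 0.2  0.1 -9.6] 0.12 20.06
28.0 [ 0.4707 -0.1342  0.1077] [-0.4 -0.5 -7.9] 0.09 20.31
32.0 [ 0.4707 -0.1342  0.1077] [ 0.1 -0.3 -9.5] 0.08 20.56
36.0 [ 0.4706 -0.1342  0.1077] [ 0.2  0.2 -9.3] 0.11 20.81
38.0 [ 0.4706 -0.1342  0.1077] [-0.   0.1 -9.4] 0.07 21.06
40.0 [ 0.4707 -0.1342  0.1077] [-0.5  0.5 -8.6] 0.1 21.31
42.0 [ 0.4707 -0.1342  0.1077] [-0.2 -0.3 -8.6] 0.09 21.56
44.0 [ 0.4707 -0.1342  0.1077] [ 0.1  0.2 -8.4] 0.08 21.81
46.0 [ 0.4707 -0.1342  0.1077] [-0.2 -0.7 -9.4] 0.08 22.06
48.0 [ 0.4706 -0.13
[... 200 characters left out ...]
-6.9] 0.11 23.06
56.0 [ 0.4706 -0.1342  0.1077] [-0.3  0.3 -6.8] 0.09 23.31
58.0 [ 0.4706 -0.1342  0.1078] [-0.3  0.5 -6.7] 0.04 23.56
60.0 [ 0.4706 -0.1342  0.1077] [ 0.5 -0.7 -7. ] 0.04 23.81
62.0 [ 0.4707 -0.1342  0.1077] [-0.3 -0.7 -6. ] 0.05 24.06
64.0 [ 0.4706 -0.1342  0.1077] [ 0.4 -0.4 -5.9] 0.07 24.31
66.0 [ 0.4706 -0.1342  0.1078] [ 0.7 -0.3 -8.6] 0.1 24.56
68.0 [ 0.4706 -0.1342  0.1078] [-0.8 -0.3 -9.1] 0.04 24.81
70.0 [ 0.4705 -0.1342  0.1079] [-0.1  0.2 -8.2] -0.02 25.06
72.0 [ 0.4706 -0.1342  0.1079] [ 0.9 -0.9 -8. ] -0.01 25.31
74.0 [ 0.4706 -0.1342  0.108 ] [-0.4 -0.6 -6.4] 0.03 25.56
76.0 [ 0.4706 -0.1342  0.108 ] [-0.5 -0.6 -4.9] 0.02 25.81
test 0.1096 [-2.3  0.9 -2.1]
FREE
```

Run:
```python
from h import *
from rig import manip as m
f0=np.array([.1,.1,-.3]);*p,a=np.load("st.npy");o=down(np.radians(-17+a))
z0=.105;ok=True
for dz in (.006,.0075,.009,.0105,.012,.014,.016,.019):
    p[2]=z0+dz;m.servo_line(p,o,rate=.02);f=m.get_contact_force()-f0;print(dz,m.get_position()[2].round(4),f.round(1))
    if np.linalg.norm(f)>12:ok=False;print("caught");break
if ok:
    p[2]=.19;m.servo_line(p,o,rate=.1);m.hold(.2);print((m.get_contact_force()-f0).round(1),m.get_width())
    c=m.camera("scene");cv2.imwrite("pics/lift.png",cv2.resize(c["image"][100:260,240:480,::-1],None,fx=3,fy=3,interpolation=cv2.INTER_CUBIC))
np.save("st.npy",[*p,a]);print(m.get_time())
```

```text
0.006 0.1111 [-4.7  0.7  0.3]
0.0075 0.1125 [-4.7  1.2 -1.9]
0.009 0.1139 [-5.   1.2 -2.8]
0.0105 0.1156 [-4.5  1.9 -2.1]
0.012 0.1173 [-3.2  0.4 -3.2]
0.014 0.1197 [ 0.6 -0.2 -3.8]
0.016 0.1213 [ 0.4 -0.3 -3.2]
0.019 0.1242 [-0.8 -0.9 -3.3]
[ 0.6 -0.  -2.9] 0.05517166796276143
29.1667
```

View pics/lift.png

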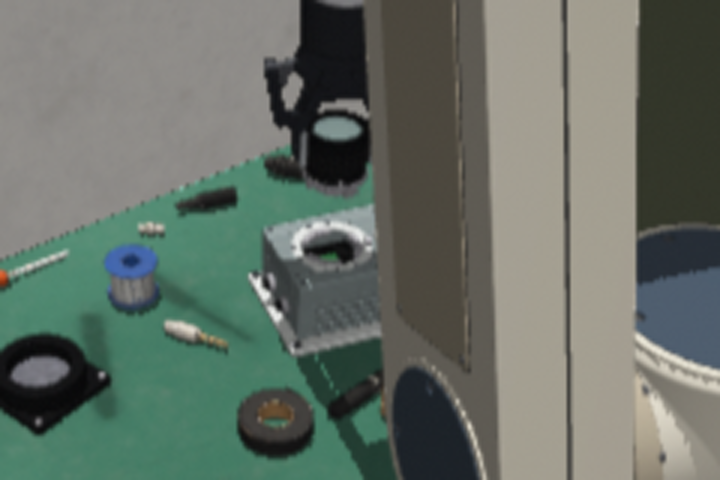

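The lens at crop (338,150) hangs upright in the gripper, clear of the empty mount at (330,245), and the bystanders haven't moved. Now to the dock.

```bash
cat > dock.py <<'E'
from h import *
from rig import manip as m
D=np.array([.5322,.1592]);o=down(np.radians(-17+76-20))
m.move_to([*D,.17],o);m.servo_line([*D,.082],o,rate=.1);m.hold(.2)
f0=m.get_contact_force();print(f0.round(1),m.get_position(),m.get_time())
z=.082;p=np.array([*D,z])
while p[2]>.059:
    p[2]-=.001;m.servo_line(p,o,rate=.02);f=m.get_contact_force()-f0
    print(p[2].round(4),m.get_position().round(4),f.round(1))
    if np.linalg.norm(f)>8:break
print(m.get_time())
E
python3 dock.py
```

```text
[-0.  -0.4 -3.4] [0.532632   0.15933324 0.08267726] 31.55
0.081 [0.5322 0.1592 0.0811] [0.5 0.4 0.6]
0.08 [0.5321 0.1592 0.0799] [-0.3  0.8  0.2]
0.079 [0.5322 0.1592 0.0789] [0.7 0.7 1.1]
0.078 [0.5322 0.1592 0.0779] [-0.7  0.6  0.2]
0.077 [0.5322 0.1592 0.0769] [0.  1.  0.4]
0.076 [0.5321 0.1592 0.0759] [-0.2  1.3  0.7]
0.075 [0.5321 0.1592 0.0749] [-0.1  0.1  0.8]
0.074 [0.5322 0.1592 0.0739] [0.5 0.3 1. ]
0.073 [0.5321 0.1592 0.0729] [-0.5  0.5  1. ]
0.072 [0.5322 0.1592 0.0719] [0.2 0.9 0.6]
0.071 [0.5321 0.1592 0.0709] [-0.4  0.7  0. ]
0.07 [0.5321 0.1592 0.0699] [-0.3  0.8  1.1]
0.069 [0.5322 0.1592 0.0689] [-0.5  0.2 -0.4]
0.068 [0.5322 0.1592 0.0679] [ 0.3 -0.1  0.9]
0.067 [0.5322 0.1592 0.067 ] [-0.3  0.2  1.9]
0.066 [0.5321 0.1592 0.0659] [1.5 0.5 1.4]
0.065 [0.5322 0.1592 0.0649] [-0.5  0.1  0.5]
0.064 [0.5322 0.1592 0.0639] [-0.1 -0.3 -0.1]
0.063 [0.5322 0.1592 0.0629] [ 0.3 -0.7  1.5]
0.062 [0.5321 0.1592 0.0619] [-0.2  0.8  1.4]
0.061 [0.5323 0.1592 0.0616] [-2.9  0.   7.9]
36.8
```

The flange met the rim at TCP z 0.0616, against 0.0615 predicted. Releasing, backing off and checking.

Run:
```python
from h import *
from rig import manip as m
D=np.array([.5322,.1592]);o=down(np.radians(39))
m.command_gripper(.05,20);m.command_gripper(.085);m.hold(.2)
m.servo_line([*D,.16],o,rate=.1)
m.servo_line([.40,.159,.25],down(np.radians(-90)),rate=.15) if False else m.move_to([.5,.159,.24],down(np.radians(-90)))
m.hold(.2);T=wpose(m);c=m.camera("wrist");c["cam_to_world"]=T@c["mount"];pickle.dump(c,open("end.pkl","wb"))
# docked lens top at z=.0175+.064
u,v=proj(c,(*D,.0815));print(u,v,m.get_width(),m.get_contact_force(),m.get_time())
g=cv2.cvtColor(c["image"],cv2.COLOR_RGB2GRAY);x0,y0=int(u)-70,max(int(v)-70,0)
cs,h=cv2.findContours((g[y0:y0+140,x0:x0+140]<60).astype(np.uint8),cv2.RETR_CCOMP,cv2.CHAIN_APPROX_NONE)
for i,k in enumerate(cs):
    if cv2.contourArea(k)>500:
        e=cv2.fitEllipse(k);q=(e[0][0]+x0,e[0][1]+y0);print(h[0][i][3]>=0,np.round(q,1),np.round(e[1],1),ray(c,*q,.0815).round(4))
cv2.imwrite("pics/end.png",c["image"][:,:,::-1])
```

```text
318.0157833263346 151.62126567016315 0.08472213307182819 [0.0012706  0.2288987  1.00501751] 40.975
False [318.3 138.8] [111.7 112.7] [0.5419 0.159  0.0815]
True [319.4 148.7] [58.4 58.5] [0.5345 0.1581 0.0815]
True [319.9 128.7] [41.6 67.4] [0.5496 0.1578 0.0815]
```

View pics/end.png

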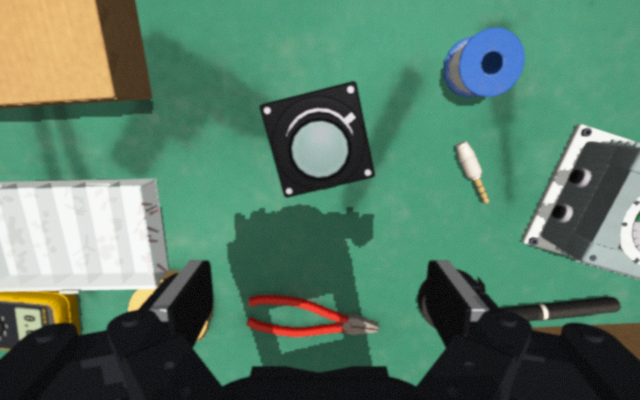

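The lens stands in the dock with its glass at (319,149), about 2.5 mm from the dock axis. It is upright, nothing is touching it and the other things are in place. Handing in.

```bash
python3 -c "
from rig import manip as m
print(m.sign_off(),m.get_time())"
```

```text
the job is handed in; nothing more can be done
the job is handed in; nothing more can be done
```

The lens came free at about 76° of anticlockwise turn and now stands upright in the black dock, about 2.5 mm off its axis. I handed the job in at about 41 s; no verdict was returned.

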